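# Reset the backup drive with the stylus

### The job

The backup drive on the desk has hung and needs its recessed reset button held down. First lift the loupe off the drive, where it covers the reset hole, and stand it upright on the green cutting mat; then take the stylus from the pen stand, reach its thin tip down through the hole and press the button fully down. Finish while still gripping the stylus and holding the button down, and leave the other things on the desk where they are.

Things in the scene. Friction and masses are not known exactly. Their poses are not given: they have to be found in the camera images.
- enclosure: The backup drive: a fixed plain aluminium box, 190 (x) x 130 (y) x 70 mm high, origin at the centre of its underside, on the desk (z = 0). Its black two-bay front faces its own -x. The flat top has vent slots at the +x end and one round reset hole near the -x end, at (-55, +25) mm in the box's x, y. The only other hole-like marks are the vents, which are painted on.
- aperture (a point): Centre of the mouth of the reset hole, level with the drive's top, 70 mm above the desk. The round vertical hole is 15 mm in diameter; axes are those of the drive.
- button_top (a point): Centre of the top of the white reset button, a round cap of 12 mm diameter centred in the reset hole, 22 mm below the drive's top when not pressed. It moves straight down when pressed.
- reset_button (a joint): How far the reset button is pressed, m: 0 released, 0.008 at its stop. It starts to move at 1.5 N and takes 5 N to reach the stop; it springs back when let go. The weight of the stylus alone does not press it.
- loupe_center (a point): Centre (half-way up) of the loupe: a loose upright black magnifier, round, 48 mm high, 42 mm in diameter with a 46 mm foot over its lowest 12 mm and a pale glass disc on top, about 90 g. It starts standing on the drive's top over the reset hole, up to about 10 mm off centre. z axis up.
- mat: The green cutting mat with a grey grid, fixed, 200 (x) x 180 (y) x 3 mm thick, lying on the desk to one side of the drive (either side). Origin at the centre of its underside. A film canister stands near its corner at (+75, +65) mm; the rest is free.
- stand: The pen stand: a fixed dark wooden block, 50 (x) x 150 (y) x 40 mm high, on the desk on the other side of the drive from the mat. Origin at the centre of its underside. Three vertical blind holes, 9 mm wide and 36 mm deep, in a row at y = -50, 0, +50 mm hold the stylus, a marker and a brush, in any order, upright.
- stylus_grip (a point): Centre of the stylus's handle, 80 mm above its tip. The stylus is loose, 110 mm long, about 45 g, all metal: a slim steel stem of 7 mm diameter and 50 mm length below a round ribbed aluminium handle of 16 mm diameter and 60 mm length. It starts upright in the stand, tip down, the tip 4 mm above the desk, the handle 54 to 114 mm above the desk; it is the tallest of the three there and the only one whose thin bright stem shows above the block. z axis points from tip to handle.
- stylus_tip (a point): Centre of the flat lower end of the stylus's stem, 80 mm below the handle's centre along its axis.
- marker_center (a point): Bystander, to be left where it is. Marker in the stand: white barrel of 17 mm diameter, black end, top 102 mm above the desk; point 50 mm above its foot.
- brush_center (a point): Bystander, to be left where it is. Flat grey retouching brush in the stand, bristles up, 26 mm wide, thin wooden handle, top 102 mm above the desk; point 50 mm above its foot.
- canister_center (a point): Bystander, to be left where it is. Black film canister on the mat, 31 mm diameter, 50 mm high; its centre.
- lens_cap_center (a point): Bystander, to be left where it is. Black lens cap lying on the drive's top toward its +x end, 52 mm diameter, 10 mm high; its centre.
- mug_center (a point): Bystander, to be left where it is. White mug at the back, 76 mm wide, 85 mm high; its centre.
- tape_center (a point): Bystander, to be left where it is. Roll of paper tape lying at the back, 90 mm diameter, 19 mm high; its centre.
- glass_block_center (a point): Bystander, to be left where it is. Glass paperweight at the back, 50 x 50 x 55 mm; its centre.
Things that resemble listed ones, but are neither listed nor needed, are in the scene too. Leave any purple look-alike of the enclosure alone. Of the things that look like the stand, take the one that is farthest to the robot's right at the start.

How it is judged:
By the outcome, as a careful person would: the job done as asked, in the order asked, and still so for the second after the job is handed in, while the arm keeps its last pose, push and grip.
It also fails if it takes over 64 s, if anything falls off the work surface, if the arm or the gripper's body presses on something with over 40 N, if the wrist force passes 120 N, or if a joint passes its speed limit or range.

### The arm

A 7-joint arm with a two-finger parallel gripper is mounted at the origin on the work surface. World frame = base frame: x ahead of the robot, y to its left, z up, the work surface at z = 0. Lengths are in mm, angles in rad, forces in N, time in s.
With the tool pointing down it reaches from about 425 to 875 mm from the base axis. Payload 4.7 kg.
Tool frame: the origin (TCP) lies at the very end of the fingers, on their centre line; the grasp point (between the pads) lies 19 mm behind it; z points along the fingers, y is the line along which they close (so a half turn about z gives the same grasp; the last joint's range is limited). The gripper opens to 87 mm and grips with 3 to 60 N. Pads are 19 mm wide; open, the fingers measure 117 mm over their backs; the gripper's body (75 mm by 190 mm) begins 51 mm behind the grasp point.
Start: joints at [1.121, 0.321, -0.07, 1.45, 0.023, 1.371, -0.057], TCP at [290.762, -581.363, 222.587] pointing down, gripper open.
Joint ranges: [-2.86, 2.86], [-0.3, 2.09], [-1.38, 1.24], [0.06, 2.45], [-1.56, 4.7], [0.09, 2.05], [-2.69, 2.69]. Speed limits (rad/s): [2.57, 2.57, 3.14, 3.14, 3.14, 3.14, 3.14].

### API

Orientations are given as a 3x3 rotation matrix whose columns are the frame's x, y, z axes.
In Python, from cell import bot gives the robot as it stands. The module is installed in compiled form; this text tells all that it offers.
- The arm moves only by the tool play_rows, never from a script. Its argument "series" is a list of rows, each an object with "dp": the shift along the world's x, y, z in mm, a list of three; "turn": the turn, a rotation vector about the world's x, y, z in rad, a list of three; "jaw": the closure, from 0 (fully open) to 1 (shut). In form: [{"dp": [dx, dy, dz], "turn": [ax, ay, az], "jaw": jaw}, ...]. A call has 1 to 10 rows; each row is the pose to reach, as a shift and turn from the pose commanded when the call began; what a row does not reach only later rows make up. A row lasts 1/12 s, in which the tool goes at most 41.7 mm and 7.16 degrees, less where a joint would pass 70% of its speed; a pose out of reach is approached as far as the arm can. A call with a gripper value outside its range is refused whole. The fingers move at their own pace and stop on an object; "force" is the grip in N (left out, the last holds). Time passes only in rows, so rows that repeat a pose let the fingers close. It gives the time, the measured TCP pose, the force and the opening at its end, in the units of the state.
- bot.sense(): the state, without advancing time (a new reading comes with each control period).
- bot.capture(name): name is "scene" or "top" or "wrist"; returns the picture (420x560x3 uint8, red, green, blue); there is no depth.
- bot.get_calibration(name): a dict with "mtx" (3x3 intrinsics, pixels), "T" (4x4, takes a point from camera to world coordinates). Camera axes: x right, y up, looking along -z (the intrinsics and any distortion apply to the point x, -y, -z); pixel columns grow to the right and rows downward; lengths in mm; the calibration is good to about 2 mm. A picture is of the moment at which its call begins: read the wrist's pose just before it. get_calibration takes no time and is no camera call; for the wrist camera it gives the pose at the moment of the call.
- bot.sign_off(): hands the job in, once; it reports no verdict.
Trained networks look in the newest picture that a camera, given by its name, has taken for a name from the list of things; names that differ only in an ending like _2 or _b are one class to them, and where a whole thing is asked for, a point or a joint stands for the part that bears it (a point fixed in the world has none). Each returns a list of dicts, best first, with "p" (0 to 1); they miss things now and then, are a little off and sometimes report something else, mostly with a low value. They report only what shows in the picture. A call takes as long as a camera call. They do not tell look-alikes from the thing itself.
- bot.look_for(camera, target): "extent" ([left, top, right, bottom] in pixels, round what is visible of it).
- bot.cut_out(camera, target): "mask" (420x560 bool, what is visible of it) and "extent" ([left, top, right, bottom] in pixels, round what is visible of it).
The state is a dict: "time": time; "q": joint angles; "dq": joint speeds; "tau": joint torques, N m; "position": TCP position; "tcp_rot": TCP orientation; "ft_force": force on the tool from outside, world axes, zero at the start; "ft_torque": the same for the moment, N m; "opening": finger opening in mm.
Only numpy, scipy, OpenCV 4.12 (cv2) and the standard library are available. Lean on these libraries where they do the work, as an engineer would, in place of code of your own. Each camera call takes 0.05 s, during which the arm holds its last target. There are 200 camera calls.

## Working session

There is one attempt and no reset: what is moved stays moved. The work goes in short steps, Python scripts to look and compute and a tool call to move; the robot and the scene stay as the last step left them, time stands still between calls to the robot, and variables do not carry over. Pictures are saved under pics/ and viewed, on a budget of 10 in all, crops included, one or two more only if the job needs it, and the job is handed in when it is done.

Besides the shell and the picture viewer there is one more tool, called after ">>>" by a JSON object that holds its "name" and its "arguments". play_rows: Moves the arm, as the interface text tells. Its arguments: {"type":"object","properties":{"series":{"type":"array"},"force":{"type":"number"}},"required":["series"]}

```bash
mkdir -p pics; cat > h.py <<'E'
import numpy as np, cv2
from cell import bot
def ray(c,uv):
    k=c if isinstance(c,dict) else bot.get_calibration(c)
    M=np.array(k['mtx']);T=np.array(k['T'])
    a=np.linalg.solve(M,[uv[0],uv[1],1]); d=T[:3,:3]@np.array([a[0],-a[1],-a[2]])
    return T[:3,3],d
def atz(c,uv,z):
    o,d=ray(c,uv); return o+d*(z-o[2])/d[2]
def proj(c,p):
    k=c if isinstance(c,dict) else bot.get_calibration(c)
    M=np.array(k['mtx']);T=np.array(k['T'])
    q=T[:3,:3].T@(np.array(p,float)-T[:3,3]); a=M@np.array([q[0],-q[1],-q[2]]); return a[:2]/a[2]
def save(n,im): cv2.imwrite('pics/'+n,im[:,:,::-1])
E
python3 - <<'E'
from h import *
np.set_printoptions(precision=1,suppress=True)
a=bot.capture('scene');b=bot.capture('top')
save('s1.png',a);save('t1.png',b)
for c in('scene','top'):
    k=bot.get_calibration(c);print(c,k.keys(),np.array(k['mtx']),np.array(k['T'])[:3,3])
    for n in ['enclosure','loupe_center','mat','stand','stylus_grip','lens_cap_center']:
        print(n,[(round(r['p'],2),np.round(r['extent'])) for r in bot.look_for(c,n)][:4])
print(bot.sense()['time'])
E
```

```text
scene dict_keys(['mtx', 'T']) [[493.2   0.  276.1]
 [  0.  493.2 209.2]
 [  0.    0.    1. ]] [1567.5  127.9  856.1]
enclosure [(0.63, array([215., 199., 290., 269.]))]
loupe_center [(0.94, array([260., 193., 276., 217.]))]
mat [(0.58, array([106., 201., 186., 251.]))]
stand [(0.83, array([359., 218., 419., 252.])), (0.63, array([159., 223., 172., 244.])), (0.58, array([389., 187., 445., 210.]))]
stylus_grip [(0.43, array([386., 204., 398., 228.])), (0.17, array([214., 196., 286., 269.]))]
lens_cap_center [(0.69, array([232., 222., 252., 235.]))]
top dict_keys(['mtx', 'T']) [[460.2   0.  284.6]
 [  0.  460.2 219. ]
 [  0.    0.    1. ]] [ 262.6   31.5 1413.1]
enclosure [(0.92, array([275., 172., 330., 241.])), (0.58, array([218., 258., 273., 335.]))]
loupe_center [(0.47, array([282., 212., 296., 232.]))]
mat [(0.76, array([366., 184., 434., 255.]))]
stand [(0.98, array([160., 219., 211., 243.])), (0.95, array([125., 277., 179., 300.]))]
stylus_grip [(0.63, array([289., 135., 316., 166.])), (0.6, array([282., 212., 296., 232.])), (0.45, array([159., 218., 211., 243.]))]
lens_cap_center [(0.72, array([296., 188., 318., 201.]))]
0.7
```

View pics/s1.png

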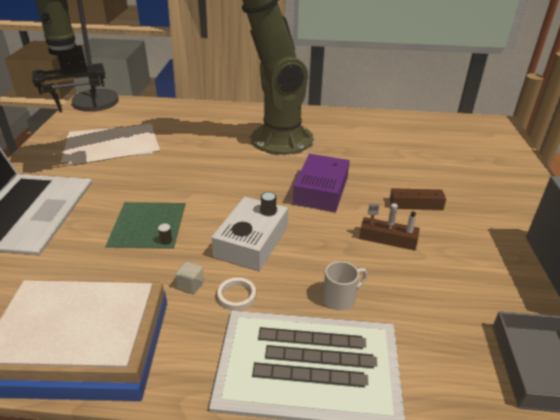

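View pics/t1.png

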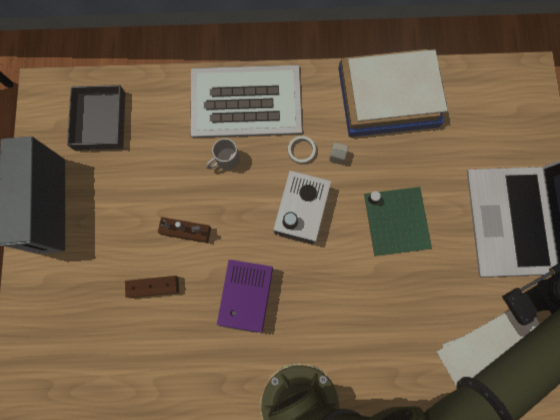

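The scene view shows the grey drive at (250,230), with the loupe at (268,203). The stocked stand is at (390,230), with an empty look-alike at (417,199). The purple box is at (322,182) and the mat at (148,224). The top view shows the same layout: drive (303,207), loupe (290,220), mat (398,220), stocked stand (185,230). The stocked stand is the one farther to the robot's right, so it is the one to use.

```bash
python3 - <<'E'
from h import *
np.set_printoptions(precision=1,suppress=True)
bot.capture('top')
def rect(n,z,i=0):
    m=bot.cut_out('top',n)[i]['mask'].astype(np.uint8)
    c=cv2.findContours(m,0,2)[0];c=max(c,key=cv2.contourArea)[:,0]
    P=np.array([atz('top',u,z)[:2] for u in c],np.float32)
    return cv2.minAreaRect(P)
print('enc',rect('enclosure',70)); print('mat',rect('mat',3)); print('stand',rect('stand',40))
for u,z in [((290,217),118),((178,225),114),((376,198),53),((308,193),80)]: print(u,atz('top',u,z))
# scene: loupe top, stylus top
for u,z in [((268.5,197),118),((394,207),114),((411.5,214),102),((374,207),102)]: print('scene',u,atz('scene',u,z))
print(np.array(bot.get_calibration('wrist')['T']),bot.get_calibration('wrist')['mtx'],bot.sense()['tcp_rot'],bot.sense()['position'])
big=lambda im,r:cv2.resize(im[r[1]:r[3],r[0]:r[2]],None,fx=5,fy=5,interpolation=2)
a=bot.capture('scene');b=bot.capture('top')
save('c1.png',np.vstack([big(a,(355,180,455,250)),big(b,(145,205,245,250))]))
E
```

```text
enc ((570.1055908203125, -28.611038208007812), (131.464599609375, 204.01455688476562), 72.75503540039062)
mat ((532.298828125, -328.52532958984375), (203.86199951171875, 183.880615234375), 5.925671577453613)
stand ((351.9311218261719, 422.4346008300781), (49.46104431152344, 157.44093322753906), 3.5562496185302734)
(290, 217) [531.9   7.4 118. ]
(178, 225) [519.8 329.8 114. ]
(376, 198) [ 595.8 -257.5   53. ]
(308, 193) [611.3 -49.7  80. ]
scene (268.5, 197) [531.7  12.2 118. ]
scene (394, 207) [532.9 333.5 114. ]
scene (411.5, 214) [541.4 378.4 102. ]
scene (374, 207) [522.1 285.3 102. ]
[[   0.4    0.9    0.3  364.8]
 [  -0.9    0.4    0.1 -544.2]
 [   0.    -0.3    1.   384.8]
 [   0.     0.     0.     1. ]] [[354.7   0.  282. ]
 [  0.  354.7 215.5]
 [  0.    0.    1. ]] [[ 0.9  0.4 -0. ]
 [ 0.4 -0.9 -0. ]
 [-0.   0.  -1. ]] [ 290.8 -581.3  222.6]
```

View pics/c1.png

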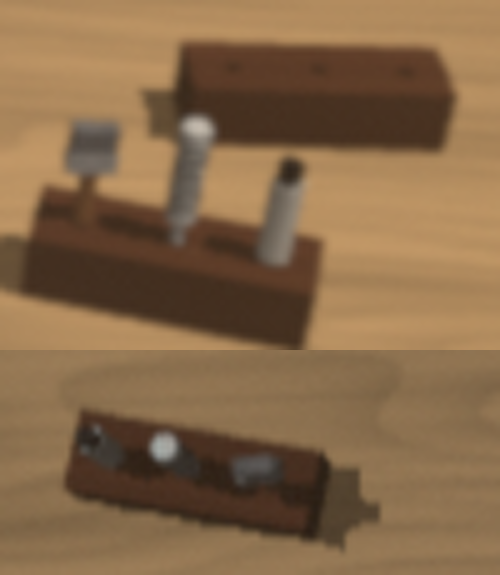

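The stylus is in the middle hole, at about (527,331). The brush is on the robot's right of it and the marker on the left. Now I'll move above the loupe.

>>> {"name": "play_rows", "arguments": {"series": [{"dp": [24, 59, 0], "turn": [0, 0, 0], "jaw": 0}, {"dp": [240, 590, 0], "turn": [0, 0, 0], "jaw": 0}, {"dp": [240, 590, 0], "turn": [0, 0, 0], "jaw": 0}, {"dp": [240, 590, 0], "turn": [0, 0, 0], "jaw": 0}, {"dp": [240, 590, 0], "turn": [0, 0, 0], "jaw": 0}, {"dp": [240, 590, 0], "turn": [0, 0, 0], "jaw": 0}, {"dp": [240, 590, 0], "turn": [0, 0, 0], "jaw": 0}, {"dp": [240, 590, 0], "turn": [0, 0, 0], "jaw": 0}, {"dp": [240, 590, 0], "turn": [0, 0, 0], "jaw": 0}, {"dp": [240, 590, 0], "turn": [0, 0, 0], "jaw": 0}], "force": 20}}

```text
time: 1.83
position: [448.1, -193.5, 223.0]
tcp_rot: [[0.894, 0.447, 0.001], [0.447, -0.894, -0.001], [0.0, 0.001, -1.0]]
ft_force: [1.3, -0.2, 0.4]
opening: 86.8
```

>>> {"name": "play_rows", "arguments": {"series": [{"dp": [83, 203, 0], "turn": [0, 0, 0], "jaw": 0}, {"dp": [83, 203, 0], "turn": [0, 0, 0], "jaw": 0}, {"dp": [83, 203, 0], "turn": [0, 0, 0], "jaw": 0}, {"dp": [83, 203, 0], "turn": [0, 0, 0], "jaw": 0}, {"dp": [83, 203, 0], "turn": [0, 0, 0], "jaw": 0}, {"dp": [83, 203, 0], "turn": [0, 0, 0], "jaw": 0}, {"dp": [83, 203, 0], "turn": [0, 0, 0], "jaw": 0}, {"dp": [83, 203, 0], "turn": [0, 0, 0], "jaw": 0}]}}

```text
time: 2.5
position: [530.7, 7.7, 222.5]
tcp_rot: [[0.894, 0.449, -0.0], [0.449, -0.894, -0.001], [-0.001, 0.0, -1.0]]
ft_force: [0.5, -0.1, -0.3]
opening: 87.3
```

```bash
python3 - <<'E'
from h import *
np.set_printoptions(precision=1,suppress=True)
print(bot.sense()['position'])
a=bot.capture('wrist');save('w1.png',a)
r=bot.look_for('wrist','loupe_center');print(r[:2])
m=bot.cut_out('wrist','loupe_center')[0]
print(m['extent'],m['p'])
print('scan')
for n in ['enclosure','lens_cap_center']: print(n,[(q['p'],np.round(q['extent'])) for q in bot.look_for('wrist',n)][:2])
print('expected loupe top',proj('wrist',[532,10,118]), proj('wrist',[532,10,70]))
E
```

```text
[530.7   7.7 222.5]
[{'extent': [252.4, 176.2, 304.8, 242.8], 'p': 0.86}, {'extent': [218.7, 32.1, 471.1, 283.9], 'p': 0.55}]
[254.3, 178.7, 304.4, 240.6] 0.86
scan
enclosure [(0.82, array([220.,  33., 472., 285.])), (0.74, array([ 18., 195., 173., 308.]))]
lens_cap_center [(0.93, array([352., 115., 413., 172.]))]
expected loupe top [277.9 211.1] [278.5 196.1]
```

View pics/w1.png

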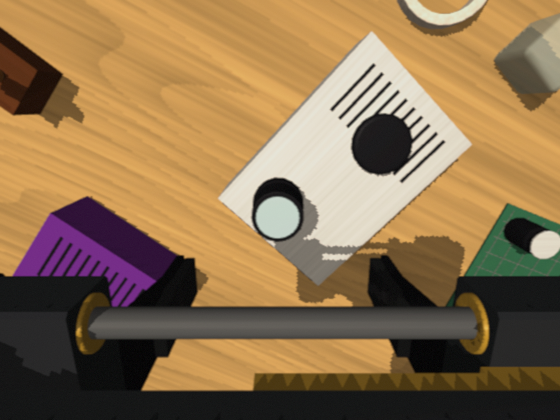

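The wrist view shows the loupe's top disc at about (277,217). The corners of the drive's top are at (220,199), (372,33), (471,145) and (319,285).

```bash
python3 - <<'E'
from h import *
np.set_printoptions(precision=1,suppress=True)
print('loupe',atz('wrist',(277.5,217),118))
P=np.array([atz('wrist',u,70)[:2] for u in [(220,199),(372,33),(471,145),(319,285)]])
print(P,P.mean(0),[np.linalg.norm(P[i]-P[(i+1)%4]) for i in range(4)])
x=(P[1]-P[0]+P[2]-P[3]);x/=np.linalg.norm(x);y=np.array([-x[1],x[0]])
print(x,np.degrees(np.arctan2(x[1],x[0])),'ap',P.mean(0)-55*x+25*y)
E
```

```text
loupe [527.5   8.2 118. ]
[[ 505.7   56.8]
 [ 686.1    2.4]
 [ 648.3 -120.6]
 [ 468.5  -66.1]] [577.2 -31.9] [np.float64(188.35723529135737), np.float64(128.68976322302174), np.float64(187.91541157826273), np.float64(128.3473773893687)]
[ 1.  -0.3] -16.827621381501267 ap [531.8   8. ]
```

>>> {"name": "play_rows", "arguments": {"series": [{"dp": [-3, 0, -35], "turn": [0, 0, 0], "jaw": 0}, {"dp": [-3, 0, -70], "turn": [0, 0, 0], "jaw": 0}, {"dp": [-3, 0, -105], "turn": [0, 0, 0], "jaw": 0}, {"dp": [-3, 0, -125], "turn": [0, 0, 0], "jaw": 0}, {"dp": [-3, 0, -134], "turn": [0, 0, 0], "jaw": 0}, {"dp": [-3, 0, -134], "turn": [0, 0, 0], "jaw": 0}, {"dp": [-3, 0, -134], "turn": [0, 0, 0], "jaw": 1}, {"dp": [-3, 0, -134], "turn": [0, 0, 0], "jaw": 1}, {"dp": [-3, 0, -134], "turn": [0, 0, 0], "jaw": 1}, {"dp": [-3, 0, -134], "turn": [0, 0, 0], "jaw": 1}], "force": 20}}

```text
time: 3.58
position: [528.9, 7.5, 90.1]
tcp_rot: [[0.894, 0.447, 0.003], [0.447, -0.894, -0.001], [0.002, 0.002, -1.0]]
ft_force: [0.4, -0.2, 0.4]
opening: 68.4
```

>>> {"name": "play_rows", "arguments": {"series": [{"dp": [0, 0, 0], "turn": [0, 0, 0], "jaw": 1}, {"dp": [0, 0, 0], "turn": [0, 0, 0], "jaw": 1}, {"dp": [0, 0, 0], "turn": [0, 0, 0], "jaw": 1}, {"dp": [0, 0, 0], "turn": [0, 0, 0], "jaw": 1}, {"dp": [0, 0, 15], "turn": [0, 0, 0], "jaw": 1}, {"dp": [0, 0, 40], "turn": [0, 0, 0], "jaw": 1}, {"dp": [0, 0, 75], "turn": [0, 0, 0], "jaw": 1}, {"dp": [0, 0, 90], "turn": [0, 0, 0], "jaw": 1}, {"dp": [0, 0, 90], "turn": [0, 0, 0], "jaw": 1}]}}

```text
time: 4.33
position: [530.3, 7.8, 182.6]
tcp_rot: [[0.894, 0.447, 0.007], [0.447, -0.894, -0.001], [0.006, 0.004, -1.0]]
ft_force: [0.4, -0.1, -1.2]
opening: 40.9
```

>>> {"name": "play_rows", "arguments": {"series": [{"dp": [0, -25, 0], "turn": [0, 0, 0], "jaw": 1}, {"dp": [-10, -60, 0], "turn": [0, 0, 0], "jaw": 1}, {"dp": [-10, -100, 0], "turn": [0, 0, 0], "jaw": 1}, {"dp": [-10, -140, 0], "turn": [0, 0, 0], "jaw": 1}, {"dp": [-10, -180, 0], "turn": [0, 0, 0], "jaw": 1}, {"dp": [-10, -220, 0], "turn": [0, 0, 0], "jaw": 1}, {"dp": [-10, -260, 0], "turn": [0, 0, 0], "jaw": 1}, {"dp": [-10, -300, 0], "turn": [0, 0, 0], "jaw": 1}, {"dp": [-10, -335, 0], "turn": [0, 0, 0], "jaw": 1}, {"dp": [-10, -348, 0], "turn": [0, 0, 0], "jaw": 1}]}}

```text
time: 5.17
position: [514.6, -347.4, 176.2]
tcp_rot: [[0.898, 0.44, -0.003], [0.44, -0.898, -0.002], [-0.004, 0.0, -1.0]]
ft_force: [-0.5, -1.3, -2.0]
opening: 40.8
```

>>> {"name": "play_rows", "arguments": {"series": [{"dp": [0, 0, -30], "turn": [0, 0, 0], "jaw": 1}, {"dp": [0, 0, -60], "turn": [0, 0, 0], "jaw": 1}, {"dp": [0, 0, -90], "turn": [0, 0, 0], "jaw": 1}, {"dp": [0, 0, -110], "turn": [0, 0, 0], "jaw": 1}, {"dp": [0, 0, -120], "turn": [0, 0, 0], "jaw": 1}, {"dp": [0, 0, -120], "turn": [0, 0, 0], "jaw": 1}, {"dp": [0, 0, -120], "turn": [0, 0, 0], "jaw": 1}]}}

```text
time: 5.75
position: [517.7, -340.0, 58.2]
tcp_rot: [[0.894, 0.448, -0.001], [0.448, -0.894, 0.001], [-0.0, -0.001, -1.0]]
ft_force: [-0.2, 0.3, 0.2]
opening: 40.8
```

```bash
python3 - <<'E'
from h import *
np.set_printoptions(precision=1,suppress=True)
s=bot.sense();print(s['position'],s['ft_force'],s['opening'])
a=bot.capture('wrist');b=bot.capture('scene')
save('w2.png',np.hstack([a[150:420,120:440],cv2.resize(b[180:270,90:290],None,fx=2.4,fy=3,interpolation=2)]))
E
```

```text
[ 517.7 -340.    58.2] [-0.2  0.3  0.2] 40.782478704340065
```

View pics/w2.png

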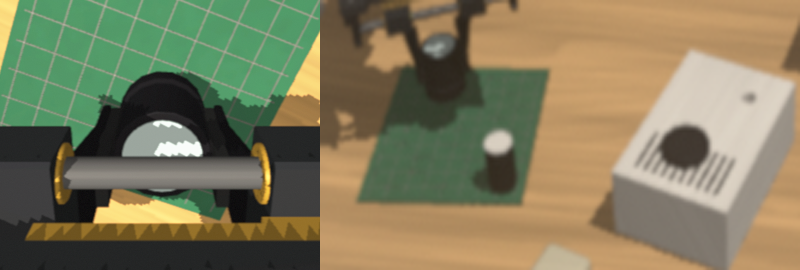

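The loupe is held upright over the mat, and the hole is now open on the drive. I'll lower it gently.

>>> {"name": "play_rows", "arguments": {"series": [{"dp": [13, 9, -12], "turn": [0, 0, 0], "jaw": 1}, {"dp": [13, 9, -24], "turn": [0, 0, 0], "jaw": 1}, {"dp": [13, 9, -30], "turn": [0, 0, 0], "jaw": 1}, {"dp": [13, 9, -33], "turn": [0, 0, 0], "jaw": 1}, {"dp": [13, 9, -34], "turn": [0, 0, 0], "jaw": 1}, {"dp": [13, 9, -34.5], "turn": [0, 0, 0], "jaw": 1}, {"dp": [13, 9, -34.5], "turn": [0, 0, 0], "jaw": 1}]}}

```text
time: 6.43
position: [530.6, -332.0, 24.4]
tcp_rot: [[0.895, 0.447, 0.0], [0.447, -0.895, -0.001], [-0.0, 0.001, -1.0]]
ft_force: [-0.6, 0.2, -1.3]
opening: 40.9
```

>>> {"name": "play_rows", "arguments": {"series": [{"dp": [0, 0, -1], "turn": [0, 0, 0], "jaw": 1}, {"dp": [0, 0, -1.5], "turn": [0, 0, 0], "jaw": 1}, {"dp": [0, 0, -2], "turn": [0, 0, 0], "jaw": 1}, {"dp": [0, 0, -2], "turn": [0, 0, 0], "jaw": 1}]}}

```text
time: 6.77
position: [530.7, -331.5, 22.1]
tcp_rot: [[0.894, 0.447, 0.0], [0.447, -0.894, -0.0], [-0.0, 0.0, -1.0]]
ft_force: [0.4, 0.2, -1.3]
opening: 40.9
```

>>> {"name": "play_rows", "arguments": {"series": [{"dp": [0, 0, -0.5], "turn": [0, 0, 0], "jaw": 1}, {"dp": [0, 0, -1], "turn": [0, 0, 0], "jaw": 1}, {"dp": [0, 0, -1.5], "turn": [0, 0, 0], "jaw": 1}, {"dp": [0, 0, -1.5], "turn": [0, 0, 0], "jaw": 1}]}}

```text
time: 7.1
position: [530.8, -331.5, 21.7]
tcp_rot: [[0.894, 0.447, -0.0], [0.447, -0.894, -0.0], [-0.0, 0.0, -1.0]]
ft_force: [-2.1, 0.6, 6.0]
opening: 41.0
```

Contact (+6 N). I'll release, then rise.

>>> {"name": "play_rows", "arguments": {"series": [{"dp": [0, 0, 1], "turn": [0, 0, 0], "jaw": 1}, {"dp": [0, 0, 1], "turn": [0, 0, 0], "jaw": 0}, {"dp": [0, 0, 1], "turn": [0, 0, 0], "jaw": 0}, {"dp": [0, 0, 1], "turn": [0, 0, 0], "jaw": 0}, {"dp": [0, 0, 1], "turn": [0, 0, 0], "jaw": 0}, {"dp": [0, 0, 1], "turn": [0, 0, 0], "jaw": 0}, {"dp": [0, 0, 1], "turn": [0, 0, 0], "jaw": 0}, {"dp": [0, 0, 1], "turn": [0, 0, 0], "jaw": 0}, {"dp": [0, 0, 1], "turn": [0, 0, 0], "jaw": 0}]}}

```text
time: 7.85
position: [530.8, -331.4, 21.6]
tcp_rot: [[0.894, 0.447, -0.0], [0.447, -0.894, -0.0], [-0.0, 0.0, -1.0]]
ft_force: [0.1, -1.1, 0.3]
opening: 83.7
```

>>> {"name": "play_rows", "arguments": {"series": [{"dp": [0, 0, 20], "turn": [0, 0, 0], "jaw": 0}, {"dp": [0, 0, 50], "turn": [0, 0, 0], "jaw": 0}, {"dp": [0, 0, 90], "turn": [0, 0, 0], "jaw": 0}, {"dp": [0, 0, 130], "turn": [0, 0, 0], "jaw": 0}, {"dp": [0, 0, 170], "turn": [0, 0, 0], "jaw": 0}, {"dp": [0, 0, 198], "turn": [0, 0, 0], "jaw": 0}, {"dp": [0, 0, 198], "turn": [0, 0, 0], "jaw": 0}, {"dp": [0, 0, 198], "turn": [0, 0, 0], "jaw": 0}]}}

```text
time: 8.52
position: [531.9, -331.9, 222.0]
tcp_rot: [[0.894, 0.447, 0.004], [0.447, -0.894, -0.003], [0.002, 0.004, -1.0]]
ft_force: [-0.2, -0.5, -0.3]
opening: 87.1
```

>>> {"name": "play_rows", "arguments": {"series": [{"dp": [0, 20, 0], "turn": [0, 0, 0.05], "jaw": 0}, {"dp": [0, 58, 0], "turn": [0, 0, 0.15], "jaw": 0}, {"dp": [0, 98, 0], "turn": [0, 0, 0.25], "jaw": 0}, {"dp": [0, 138, 0], "turn": [0, 0, 0.35], "jaw": 0}, {"dp": [0, 178, 0], "turn": [0, 0, 0.45], "jaw": 0}, {"dp": [0, 218, 0], "turn": [0, 0, 0.55], "jaw": 0}, {"dp": [0, 258, 0], "turn": [0, 0, 0.65], "jaw": 0}, {"dp": [0, 298, 0], "turn": [0, 0, 0.75], "jaw": 0}, {"dp": [0, 330, 0], "turn": [0, 0, 0.85], "jaw": 0}, {"dp": [0, 340, 0], "turn": [0, 0, 0.9], "jaw": 0}]}}

```text
time: 9.35
position: [529.0, 15.7, 218.0]
tcp_rot: [[0.193, 0.981, -0.003], [0.981, -0.193, 0.003], [0.002, -0.003, -1.0]]
ft_force: [-0.4, 0.9, -0.6]
opening: 87.0
```

>>> {"name": "play_rows", "arguments": {"series": [{"dp": [0, 0, 0], "turn": [0, 0, 0], "jaw": 0}, {"dp": [0, 0, 0], "turn": [0, 0, 0], "jaw": 0}, {"dp": [0, 0, 0], "turn": [0, 0, 0], "jaw": 0}]}}

```text
time: 9.6
position: [530.3, 6.4, 218.4]
tcp_rot: [[0.209, 0.978, -0.002], [0.978, -0.209, -0.001], [-0.001, -0.002, -1.0]]
ft_force: [0.6, -1.0, -0.2]
opening: 87.0
```

```bash
python3 - <<'E'
from h import *
np.set_printoptions(precision=1,suppress=True)
s=bot.sense();print(s['position'],np.array(s['tcp_rot']),s['q'])
a=bot.capture('wrist');save('w3.png',a)
k=bot.get_calibration('wrist')
print(proj(k,[532,8,70]),proj(k,[527,331,114]))
print([(q['p'],np.round(q['extent'])) for n in ('reset_button','stylus_grip','enclosure') for q in bot.look_for('wrist',n)])
E
```

```text
[530.3   6.4 218.4] [[ 0.2  1.  -0. ]
 [ 1.  -0.2 -0. ]
 [-0.  -0.  -1. ]] [ 0.6  0.1 -0.7  1.7  0.1  1.3 -0.3]
[282.8 198.2] [ 144.3 -365.4]
[(0.65, array([468., 132., 560., 223.])), (0.25, array([474., 256., 541., 275.])), (0.68, array([232., 141., 457., 294.])), (0.6, array([  1.,   0., 145., 170.]))]
```

View pics/w3.png

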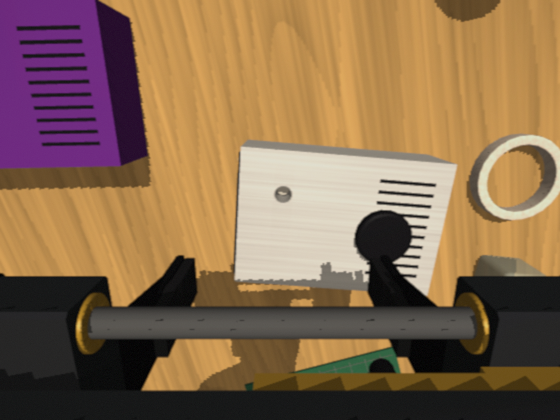

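The wrist view shows the open hole at about (283,194). I'll get its centre precisely.

```bash
python3 - <<'E'
from h import *
np.set_printoptions(precision=1,suppress=True)
a=cv2.imread('pics/w3.png',0)
c=a[180:208,268:298]; m=(c<170).astype(np.uint8)
n,l,st,ce=cv2.connectedComponentsWithStats(m); 
for i in range(1,n):
  if st[i,4]>30: print(st[i],ce[i]+[268,180])
k=bot.get_calibration('wrist')
for u in [(283,194),(283,194.5)]: print(atz(k,u,70))
# pixel diameter expected
print(proj(k,[532,8,70])-proj(k,[547,8,70]))
E
```

```text
[  6   6  18  17 223] [282.7 194. ]
[533.4  12.4  70. ]
[533.3  12.   70. ]
[-16.2   3.3]
```

>>> {"name": "play_rows", "arguments": {"series": [{"dp": [0, 30, 0], "turn": [0, 0, 0], "jaw": 0}, {"dp": [0, 70, 0], "turn": [0, 0, 0], "jaw": 0}, {"dp": [-3, 110, 0], "turn": [0, 0, 0], "jaw": 0}, {"dp": [-3, 150, 0], "turn": [0, 0, 0], "jaw": 0}, {"dp": [-3, 190, 0], "turn": [0, 0, 0], "jaw": 0}, {"dp": [-3, 230, 0], "turn": [0, 0, 0], "jaw": 0}, {"dp": [-3, 265, 0], "turn": [0, 0, 0], "jaw": 0}, {"dp": [-3, 290, 0], "turn": [0, 0, 0], "jaw": 0}, {"dp": [-3, 290, 0], "turn": [0, 0, 0], "jaw": 0}, {"dp": [-3, 290, 0], "turn": [0, 0, 0], "jaw": 0}]}}

```text
time: 10.63
position: [527.3, 299.8, 219.2]
tcp_rot: [[0.203, 0.979, -0.001], [0.979, -0.203, 0.0], [0.0, -0.001, -1.0]]
ft_force: [0.4, -1.1, -0.7]
opening: 87.0
```

```bash
python3 - <<'E'
from h import *
np.set_printoptions(precision=1,suppress=True)
s=bot.sense();print(s['position'],np.array(s['tcp_rot']))
a=bot.capture('wrist');save('w4.png',a)
k=bot.get_calibration('wrist')
print(proj(k,[527,331,114]))
print([(n,q['p'],np.round(q['extent'])) for n in ('stylus_grip','stand','marker_center','brush_center') for q in bot.look_for('wrist',n)])
E
```

```text
[527.3 299.8 219.2] [[ 0.2  1.  -0. ]
 [ 1.  -0.2  0. ]
 [ 0.  -0.  -1. ]]
[270.9 174.1]
[('stylus_grip', 0.56, array([257., 154., 283., 183.])), ('stand', 0.72, array([243.,  74., 299., 231.])), ('stand', 0.61, array([  4.,   0., 140., 180.])), ('marker_center', 0.95, array([255.,  95., 282., 115.])), ('brush_center', 0.81, array([257., 206., 280., 242.]))]
```

View pics/w4.png

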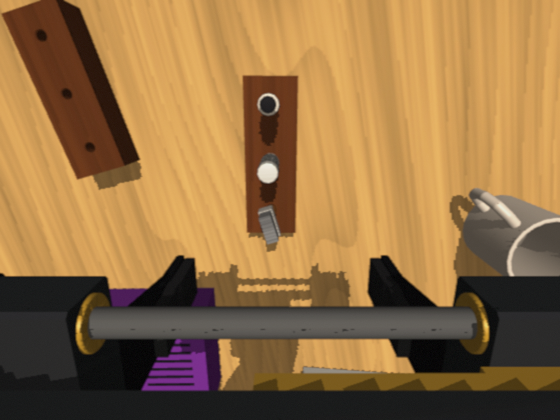

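The stylus top is at (268,173) with the marker at (268,104) and the brush at (269,225). The jaw axis lies across the row, as wanted.

```bash
python3 - <<'E'
from h import *
np.set_printoptions(precision=1,suppress=True)
k=bot.get_calibration('wrist')
print(atz(k,(268,173),114),atz(k,(268,104),102), bot.sense()['position'])
E
```

```text
[525.8 330.9 114. ] [536.4 379.9 102. ] [528.7 296.4 219.6]
```

>>> {"name": "play_rows", "arguments": {"series": [{"dp": [-1, 20, 0], "turn": [0, 0, 0], "jaw": 0}, {"dp": [-3, 34.5, -10], "turn": [0, 0, 0], "jaw": 0}, {"dp": [-3, 34.5, -40], "turn": [0, 0, 0], "jaw": 0}, {"dp": [-3, 34.5, -70], "turn": [0, 0, 0], "jaw": 0}, {"dp": [-3, 34.5, -100], "turn": [0, 0, 0], "jaw": 0}, {"dp": [-3, 34.5, -130], "turn": [0, 0, 0], "jaw": 0}, {"dp": [-3, 34.5, -150], "turn": [0, 0, 0], "jaw": 0}, {"dp": [-3, 34.5, -154], "turn": [0, 0, 0], "jaw": 0}, {"dp": [-3, 34.5, -154], "turn": [0, 0, 0], "jaw": 0}, {"dp": [-3, 34.5, -154], "turn": [0, 0, 0], "jaw": 0}]}}

```text
time: 11.72
position: [525.7, 333.0, 66.9]
tcp_rot: [[0.207, 0.978, 0.002], [0.978, -0.207, 0.001], [0.001, 0.001, -1.0]]
ft_force: [-0.7, 0.1, 0.5]
opening: 86.8
```

>>> {"name": "play_rows", "arguments": {"series": [{"dp": [0, 0, 0], "turn": [0, 0, 0], "jaw": 1}, {"dp": [0, 0, 0], "turn": [0, 0, 0], "jaw": 1}, {"dp": [0, 0, 0], "turn": [0, 0, 0], "jaw": 1}, {"dp": [0, 0, 0], "turn": [0, 0, 0], "jaw": 1}, {"dp": [0, 0, 0], "turn": [0, 0, 0], "jaw": 1}, {"dp": [0, 0, 0], "turn": [0, 0, 0], "jaw": 1}, {"dp": [0, 0, 0], "turn": [0, 0, 0], "jaw": 1}, {"dp": [0, 0, 0], "turn": [0, 0, 0], "jaw": 1}, {"dp": [0, 0, 0], "turn": [0, 0, 0], "jaw": 1}, {"dp": [0, 0, 0], "turn": [0, 0, 0], "jaw": 1}], "force": 35}}

```text
time: 12.55
position: [524.7, 333.1, 65.5]
tcp_rot: [[0.205, 0.979, -0.0], [0.979, -0.205, -0.0], [-0.0, -0.0, -1.0]]
ft_force: [-0.8, 0.4, 1.3]
opening: 28.3
```

>>> {"name": "play_rows", "arguments": {"series": [{"dp": [0, -2, 0], "turn": [0, 0, 0], "jaw": 1}, {"dp": [0, -2, 0], "turn": [0, 0, 0], "jaw": 1}, {"dp": [0, -2, 0], "turn": [0, 0, 0], "jaw": 1}, {"dp": [0, -2, 0], "turn": [0, 0, 0], "jaw": 1}, {"dp": [0, -2, 0], "turn": [0, 0, 0], "jaw": 1}, {"dp": [0, -2, 0], "turn": [0, 0, 0], "jaw": 1}]}}

```text
time: 13.05
position: [523.8, 331.1, 65.4]
tcp_rot: [[0.205, 0.979, -0.002], [0.979, -0.205, -0.001], [-0.001, -0.001, -1.0]]
ft_force: [-4.0, -1.0, 2.3]
opening: 15.2
```

>>> {"name": "play_rows", "arguments": {"series": [{"dp": [-1, 0, 5], "turn": [0, 0, 0], "jaw": 1}, {"dp": [-1, 0, 15], "turn": [0, 0, 0], "jaw": 1}, {"dp": [-1, 0, 30], "turn": [0, 0, 0], "jaw": 1}, {"dp": [-1, 0, 50], "turn": [0, 0, 0], "jaw": 1}, {"dp": [-1, 0, 80], "turn": [0, 0, 0], "jaw": 1}, {"dp": [-1, 0, 110], "turn": [0, 0, 0], "jaw": 1}, {"dp": [-1, 0, 130], "turn": [0, 0, 0], "jaw": 1}, {"dp": [-1, 0, 140], "turn": [0, 0, 0], "jaw": 1}, {"dp": [-1, 0, 140], "turn": [0, 0, 0], "jaw": 1}]}}

```text
time: 13.8
position: [525.7, 332.2, 209.7]
tcp_rot: [[0.206, 0.979, 0.007], [0.979, -0.206, 0.003], [0.004, 0.006, -1.0]]
ft_force: [0.6, 1.0, -0.8]
opening: 15.4
```

>>> {"name": "play_rows", "arguments": {"series": [{"dp": [0, -25, 0], "turn": [0, 0, 0], "jaw": 1}, {"dp": [3, -60, 0], "turn": [0, 0, 0], "jaw": 1}, {"dp": [6, -100, 0], "turn": [0, 0, 0], "jaw": 1}, {"dp": [9, -140, 0], "turn": [0, 0, 0], "jaw": 1}, {"dp": [9, -180, 0], "turn": [0, 0, 0], "jaw": 1}, {"dp": [9, -220, 0], "turn": [0, 0, 0], "jaw": 1}, {"dp": [9, -260, 0], "turn": [0, 0, 0], "jaw": 1}, {"dp": [9, -295, 0], "turn": [0, 0, 0], "jaw": 1}, {"dp": [9, -315, 0], "turn": [0, 0, 0], "jaw": 1}, {"dp": [9, -321, 0], "turn": [0, 0, 0], "jaw": 1}]}}

```text
time: 14.63
position: [532.0, 4.0, 204.2]
tcp_rot: [[0.213, 0.977, -0.002], [0.977, -0.213, -0.003], [-0.003, -0.002, -1.0]]
ft_force: [-0.1, -1.5, -1.4]
opening: 15.3
```

>>> {"name": "play_rows", "arguments": {"series": [{"dp": [0, 0, -15], "turn": [0, 0, 0], "jaw": 1}, {"dp": [0, 0, -30], "turn": [0, 0, 0], "jaw": 1}, {"dp": [0, 0, -40], "turn": [0, 0, 0], "jaw": 1}, {"dp": [0, 0, -44], "turn": [0, 0, 0], "jaw": 1}, {"dp": [0, 0, -44], "turn": [0, 0, 0], "jaw": 1}, {"dp": [0, 0, -44], "turn": [0, 0, 0], "jaw": 1}, {"dp": [0, 0, -44], "turn": [0, 0, 0], "jaw": 1}]}}

```text
time: 15.22
position: [533.3, 10.6, 162.2]
tcp_rot: [[0.205, 0.979, 0.001], [0.979, -0.205, 0.0], [0.0, 0.001, -1.0]]
ft_force: [-0.0, 0.1, -0.1]
opening: 15.4
```

```bash
python3 - <<'E'
from h import *
np.set_printoptions(precision=1,suppress=True)
a=bot.capture('wrist');k=bot.get_calibration('wrist');b=bot.capture('scene')
s=bot.sense();p=np.array(s['position']);print(p,s['ft_force'],s['opening'])
tip=p-[0,0,61]
print('tip',proj(k,tip),'hole',proj(k,[533.3,12.2,70]),proj(k,[531.8,8,70]),'scene',proj('scene',tip),proj('scene',[532,10,70]))
w=cv2.resize(a[130:330,200:400],None,fx=2,fy=2,interpolation=2)
sc=cv2.resize(b[150:270,220:320],(400,480),interpolation=2)[:400]
save('w5.png',np.hstack([w,sc]))
E
```

```text
[533.3  10.4 162.4] [-0.9 -0.4 -0.3] 15.523211532502117
tip [281.  234.3] hole [280.5 217.6] [279.7 223.2] scene [267.7 202.5] [267.6 211.8]
```

View pics/w5.png

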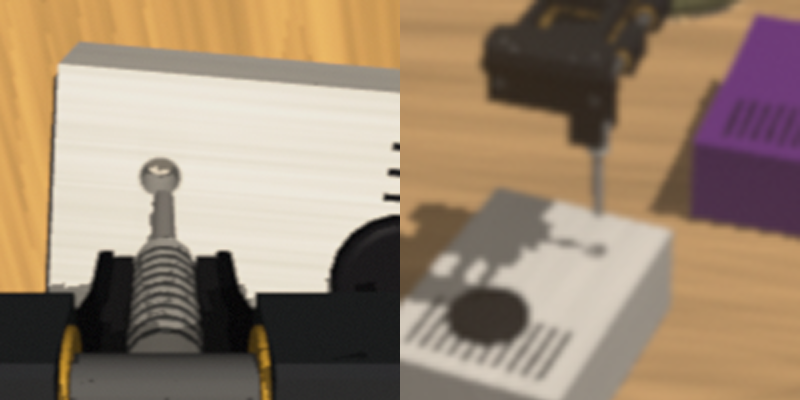

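The stylus is held vertically. Its tip shows at about (281,226), just short of the hole at (280,218). I'll lower it to about 7 mm above the hole and look closely.

>>> {"name": "play_rows", "arguments": {"series": [{"dp": [0, 1.5, -10], "turn": [0, 0, 0], "jaw": 1}, {"dp": [0, 1.5, -20], "turn": [0, 0, 0], "jaw": 1}, {"dp": [0, 1.5, -24], "turn": [0, 0, 0], "jaw": 1}, {"dp": [0, 1.5, -24], "turn": [0, 0, 0], "jaw": 1}, {"dp": [0, 1.5, -24], "turn": [0, 0, 0], "jaw": 1}, {"dp": [0, 1.5, -24], "turn": [0, 0, 0], "jaw": 1}, {"dp": [0, 1.5, -24], "turn": [0, 0, 0], "jaw": 1}]}}

```text
time: 15.9
position: [533.1, 11.6, 137.9]
tcp_rot: [[0.206, 0.979, 0.001], [0.979, -0.206, -0.0], [0.0, 0.001, -1.0]]
ft_force: [-0.8, 0.2, -1.2]
opening: 15.3
```

```bash
python3 - <<'E'
from h import *
np.set_printoptions(precision=1,suppress=True)
a=bot.capture('wrist');k=bot.get_calibration('wrist');b=bot.capture('scene')
s=bot.sense();p=np.array(s['position']);print(p,s['ft_force'],s['opening'])
tip=p-[0,0,61]
print('tip',proj(k,tip),'hole',proj(k,[533.3,12.2,70]),proj(k,[531.8,8,70]),'scene',proj('scene',tip),proj('scene',[533.3,12,70]))
w=cv2.resize(a[200:270,250:320],None,fx=6,fy=6,interpolation=2)
sc=cv2.resize(b[180:230,245:295],(380,420),interpolation=2)
sc=cv2.resize(b[185:227,250:288],None,fx=10,fy=10,interpolation=2)
save('w6.png',np.hstack([w,sc]))
E
```

```text
[533.   11.6 137.9] [-0.2  0.6 -0.3] 15.165415368618024
tip [281.  234.2] hole [281.2 229.8] [280.3 235.8] scene [268.2 210. ] [268.3 212.2]
```

View pics/w6.png

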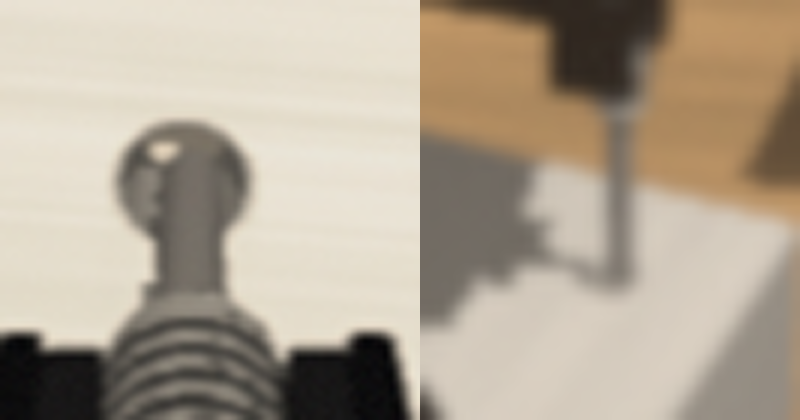

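```bash
python3 - <<'E'
from h import *
np.set_printoptions(linewidth=200)
a=bot.capture('wrist').mean(2).astype(int)
o=cv2.resize(cv2.imread('pics/w5.png')[:,:400],(200,200),interpolation=cv2.INTER_AREA).mean(2).astype(int)
for r in range(216,250): print(r,o[r-130,70:92],'|',a[r,270:292])
E
```

```text
216 [146 100  87  93 103 125 154 177 188 187 186 188 183 162 127  99  88  84  95 139 187 216] | [216 217 217 217 217 218 219 219 219 220 220 220 220 221 221 221 221 222 222 222 222 223]
217 [136 100 100 112 120 126 136 146 154 153 146 142 135 121 110 107 102  89  92 132 180 213] | [215 215 215 215 215 215 216 216 216 216 216 217 217 218 217 218 218 218 219 219 219 220]
218 [137 108 110 121 129 134 134 137 135 127 118 122 127 127 124 122 115  99  95 128 177 212] | [217 216 215 216 216 216 216 216 216 214 212 212 214 216 216 215 215 215 216 215 216 216]
219 [145 114 113 121 128 133 136 138 138 135 132 134 136 135 132 125 118 105  99 126 175 213] | [218 219 219 219 217 216 213 209 205 199 192 191 198 206 211 215 216 216 215 215 215 215]
220 [157 118 113 121 128 133 136 139 141 140 141 140 138 136 130 125 118 108 106 139 185 216] | [219 220 220 218 211 197 181 168 155 147 142 142 147 160 180 199 210 216 218 218 217 217]
221 [164 124 114 121 128 133 136 138 139 139 140 138 137 133 128 123 116 109 116 157 199 219] | [221 221 217 201 174 150 136 126 118 115 114 114 116 121 134 152 173 199 2
[... 4523 characters left out ...]
9 112 113 113 113 109 103 109 153 203 224 226 226] | [217 217 217 213 203 171 122  96 101 105 109 110 111 109 106 100 106 151 199 217 219 218]
247 [222 222 222 214 184 138 101  95 101 106 109 109 107 106 105 103 106 142 197 223 227 226] | [215 215 211 186 150 126 102  94 100 106 109 110 109 107 104 100 104 147 197 217 219 219]
248 [219 220 217 191 147 112  96  97 104 112 114 110 104 103 110 114 115 142 194 222 226 226] | [213 214 209 176 128 103  95  98 107 114 116 116 115 111 112 113 111 139 187 215 218 218]
249 [218 219 215 181 135 112 107 111 122 131 133 132 131 132 138 141 137 150 187 217 225 225] | [213 215 209 176 129 108 107 114 123 130 132 133 133 133 138 140 133 144 180 209 216 216]
```

Comparing the two frames, the tip sits about 3 mm in +y of the hole axis, so I'll correct that and go down.

>>> {"name": "play_rows", "arguments": {"series": [{"dp": [-0.6, -2.8, 0], "turn": [0, 0, 0], "jaw": 1}, {"dp": [-0.6, -2.8, 0], "turn": [0, 0, 0], "jaw": 1}, {"dp": [-0.6, -2.8, -3], "turn": [0, 0, 0], "jaw": 1}, {"dp": [-0.6, -2.8, -6], "turn": [0, 0, 0], "jaw": 1}, {"dp": [-0.6, -2.8, -9], "turn": [0, 0, 0], "jaw": 1}, {"dp": [-0.6, -2.8, -11], "turn": [0, 0, 0], "jaw": 1}, {"dp": [-0.6, -2.8, -12], "turn": [0, 0, 0], "jaw": 1}, {"dp": [-0.6, -2.8, -12], "turn": [0, 0, 0], "jaw": 1}]}}

```text
time: 16.72
position: [531.9, 8.9, 125.1]
tcp_rot: [[0.205, 0.979, -0.001], [0.979, -0.205, 0.0], [-0.0, -0.001, -1.0]]
ft_force: [0.2, 0.8, -1.0]
opening: 15.0
```

There's no contact with the tip about 6 mm below the rim. Continuing down.

>>> {"name": "play_rows", "arguments": {"series": [{"dp": [0, 0, -3], "turn": [0, 0, 0], "jaw": 1}, {"dp": [0, 0, -6], "turn": [0, 0, 0], "jaw": 1}, {"dp": [0, 0, -9], "turn": [0, 0, 0], "jaw": 1}, {"dp": [0, 0, -11], "turn": [0, 0, 0], "jaw": 1}, {"dp": [0, 0, -12], "turn": [0, 0, 0], "jaw": 1}, {"dp": [0, 0, -12], "turn": [0, 0, 0], "jaw": 1}, {"dp": [0, 0, -12], "turn": [0, 0, 0], "jaw": 1}]}}

```text
time: 17.3
position: [532.2, 8.8, 113.6]
tcp_rot: [[0.206, 0.979, 0.0], [0.979, -0.206, 0.0], [0.0, 0.0, -1.0]]
ft_force: [-0.5, 0.1, -1.1]
opening: 15.2
```

>>> {"name": "play_rows", "arguments": {"series": [{"dp": [0, 0, -1.5], "turn": [0, 0, 0], "jaw": 1}, {"dp": [0, 0, -3], "turn": [0, 0, 0], "jaw": 1}, {"dp": [0, 0, -4.5], "turn": [0, 0, 0], "jaw": 1}, {"dp": [0, 0, -6], "turn": [0, 0, 0], "jaw": 1}, {"dp": [0, 0, -6], "turn": [0, 0, 0], "jaw": 1}, {"dp": [0, 0, -6], "turn": [0, 0, 0], "jaw": 1}]}}

```text
time: 17.8
position: [532.3, 8.8, 107.7]
tcp_rot: [[0.206, 0.979, 0.0], [0.979, -0.206, -0.0], [-0.0, 0.0, -1.0]]
ft_force: [-0.1, 0.0, 1.3]
opening: 15.5
```

Contact with the button, near the expected height. Now pressing.

>>> {"name": "play_rows", "arguments": {"series": [{"dp": [0, 0, -1], "turn": [0, 0, 0], "jaw": 1}, {"dp": [0, 0, -2], "turn": [0, 0, 0], "jaw": 1}, {"dp": [0, 0, -3], "turn": [0, 0, 0], "jaw": 1}, {"dp": [0, 0, -4], "turn": [0, 0, 0], "jaw": 1}, {"dp": [0, 0, -4], "turn": [0, 0, 0], "jaw": 1}, {"dp": [0, 0, -4], "turn": [0, 0, 0], "jaw": 1}]}}

```text
time: 18.3
position: [532.3, 8.8, 103.7]
tcp_rot: [[0.206, 0.979, 0.0], [0.979, -0.206, -0.0], [-0.0, 0.0, -1.0]]
ft_force: [-1.3, 0.0, 2.8]
opening: 15.2
```

>>> {"name": "play_rows", "arguments": {"series": [{"dp": [0, 0, -1], "turn": [0, 0, 0], "jaw": 1}, {"dp": [0, 0, -2], "turn": [0, 0, 0], "jaw": 1}, {"dp": [0, 0, -3], "turn": [0, 0, 0], "jaw": 1}, {"dp": [0, 0, -3], "turn": [0, 0, 0], "jaw": 1}, {"dp": [0, 0, -3], "turn": [0, 0, 0], "jaw": 1}]}}

```text
time: 18.72
position: [532.4, 8.8, 101.2]
tcp_rot: [[0.205, 0.979, 0.001], [0.979, -0.205, -0.0], [-0.0, 0.001, -1.0]]
ft_force: [-1.4, -0.9, 6.8]
opening: 15.4
```

>>> {"name": "play_rows", "arguments": {"series": [{"dp": [0, 0, -0.5], "turn": [0, 0, 0], "jaw": 1}, {"dp": [0, 0, -1], "turn": [0, 0, 0], "jaw": 1}, {"dp": [0, 0, -1], "turn": [0, 0, 0], "jaw": 1}, {"dp": [0, 0, -1], "turn": [0, 0, 0], "jaw": 1}]}}

```text
time: 19.05
position: [532.6, 8.8, 101.0]
tcp_rot: [[0.205, 0.979, 0.001], [0.979, -0.205, -0.001], [-0.001, 0.001, -1.0]]
ft_force: [-2.5, 0.4, 12.5]
opening: 15.1
```

The force rose 6 N over 0.2 mm, so the button is on its stop. Last check: does the hold stay steady, and how does the scene look?

>>> {"name": "play_rows", "arguments": {"series": [{"dp": [0, 0, 0], "turn": [0, 0, 0], "jaw": 1}, {"dp": [0, 0, 0], "turn": [0, 0, 0], "jaw": 1}, {"dp": [0, 0, 0], "turn": [0, 0, 0], "jaw": 1}, {"dp": [0, 0, 0], "turn": [0, 0, 0], "jaw": 1}, {"dp": [0, 0, 0], "turn": [0, 0, 0], "jaw": 1}, {"dp": [0, 0, 0], "turn": [0, 0, 0], "jaw": 1}]}}

```text
time: 19.55
position: [532.6, 8.9, 101.0]
tcp_rot: [[0.205, 0.979, 0.001], [0.979, -0.205, -0.001], [-0.001, 0.001, -1.0]]
ft_force: [-3.0, 0.5, 11.7]
opening: 15.4
```

```bash
python3 - <<'E'
from h import *
b=bot.capture('scene');s=bot.sense();print(s['position'],s['ft_force'],s['opening'],s['time'])
save('s2.png',cv2.resize(b[130:330,90:460],None,fx=2,fy=2,interpolation=2))
E
```

```text
[532.5948088    8.84657962 101.04131007] [-3.56303923 -0.31574523 13.12883842] 15.319872495971369 19.6
```

View pics/s2.png

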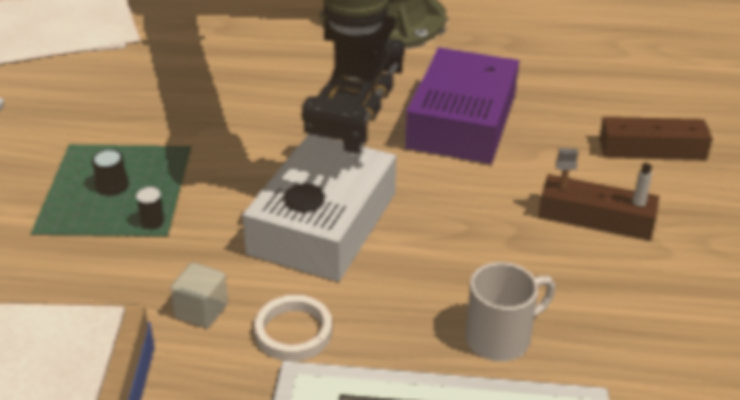

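The loupe stands upright on the mat at (110,172) and the canister at (150,205) is where it was. The marker, brush, lens cap, mug, tape and glass block all look unmoved. The stylus is in the hole.

```bash
python3 -c "
from cell import bot
print(bot.sign_off())"
```

```text
the job is handed in; nothing more can be done
None
```

The job is done and handed in at about 19.6 s of the 64 s allowed. I stood the loupe upright on the green mat, then took the stylus from the pen stand. The arm is still gripping it and holding the reset button down through the hole.

**Button:** the tip met the button near its expected height, and the tool then moved down about 7 mm. Over the last 0.2 mm the force rose from 7 to 12 N, which I take as the stop. It then held steady at about 12–13 N for half a second, with about 3 N of sideways force. The button's own travel can't be read directly, so "fully down" rests on this force and height.

**Scene:** the last picture shows the loupe upright on the mat and the other things apparently where they were.

**Disagreements:**
- **Hole position:** two measurements of it differed by about 4 mm; the one from the open hole was used, and a later settled picture agreed with it.
- **Stylus tip:** it sat about 3 mm off the gripper's centre line, so I corrected for that before inserting it. It went in without touching the rim.

I viewed 10 pictures, which is the full budget.

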